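# Clamp a test tile in a fettling jig and hold the lever in the green

### The job

Lay the red-glazed test tile flat on the raised bed of the blue fettling jig, glazed side up and lengthwise between the fence and the jaw, and let go of it. Then press the rubber pad of the jig's spring lever down with the fingertips until the lever's pointer stands in the green band, which clamps the tile for rubbing down its edges, and finish still holding it there: the lever springs back if it is let go. Do not push the lever through the green to the red, and leave the other two tiles, the glaze jar and the blue pot where they are.

Things in the scene. Friction and masses are not known exactly. Their poses are not given: they have to be found in the camera images.
- red_tile: The test tile with the red-orange glazed end; 75 mm long (its x), 45 mm wide (its y), 8 mm thick (up to 10 mm at the glaze), lying flat on the table; origin at the centre of its underside, z up. Grip it across its 45 mm width.
- teal_tile: Test tile with the teal glazed end, to be left alone; 75 mm long (its x), 45 mm wide (its y), 8 mm thick (up to 10 mm at the glaze), lying flat on the table; origin at the centre of its underside, z up.
- bare_tile: Test tile without coloured glaze, to be left alone; 75 mm long (its x), 45 mm wide (its y), 8 mm thick (up to 10 mm at the glaze), lying flat on the table; origin at the centre of its underside, z up.
- glaze_jar: White glaze jar with a teal-striped label, 66 mm across, 79 mm tall, standing loose; origin at the centre of its underside. To be left alone.
- blue_pot: Small speckled blue pot, 82 mm across, 92 mm tall, standing loose; origin at the centre of its underside. To be left alone.
- jig: Fettling jig, fixed to the table: blue base plate 130 (x) x 197 (y) x 10 mm, tile bed on its -y side, lever on its +y side. Origin at the centre of the base's underside; yaw varies. A cross shaft carries the jaw, which stands behind (+x of) the bed, and the lever, which reaches to -x; a white gauge post beside the lever pad bears the green band and a red one under it.
- shaft (a point): Point on the cross shaft's axis (the lever's hinge, along the jig's y), in the lever's plane, 22 mm above the table.
- gauge (a point): Top of the gauge post, 12 mm square, 86 mm above the table, 37 mm from the lever's middle plane on its +y side, just behind (+x of) the pad's orange pointer, which moves down along it
- bed (a point): Where the tile goes: centre of the room between fence and jaw, on top of the aluminium bed, 74 mm above the table; axes as the jig's. Lay the tile with its long side along x, centre within 5 mm of here. The bed is a ridge 34 mm wide (y), x -44 to +22 mm; fingers pass beside it. Fence face at x = -45 mm, 5 mm high; open jaw face at +45 mm, 4 mm higher; closing, the jaw slides the tile to the fence.
- lever: The rocking part: steel shaft, jaw arm behind the bed, and lever arm with the rubber pad. Origin on the shaft axis, in the middle of the jig's width.
- lever_pad (a point): Rubber pad at the end of the lever, 42 (x) x 38 (y) x 8 mm, where the fingertips press from above; this point is the centre of its top. Lever up: top 84 mm above the table, 110 mm to the jig's -x of the shaft axis, leaning 0.2 rad. In mid-green: top centre about 40 mm above the table and 15 mm farther to -x, as it swings round the shaft
- lever_angle (a joint): Lever angle in rad: 0 up (where the spring keeps it), growing as the pad is pressed down; the jaw meets the tile at about 0.27, green band 0.32 to 0.42, red beyond, stop at 0.50. Pressing takes about 4 N at the start and 9 to 11 N in the green; it springs up when released.
- jaw_pad: The jaw's face: a spring-backed horizontal rubber roll, 10 mm thick, 36 mm long, that pushes the tile's end towards the fence; origin at its centre.

How it is judged:
By the outcome, as a careful person would: the job done as asked, in the order asked, and still so for the second after the job is handed in, while the arm keeps its last pose, push and grip.
It also fails if it takes over 42 s, if anything falls off the work surface, if the arm or the gripper's body presses on something with over 40 N, if the wrist force passes 120 N, or if a joint passes its speed limit or range.

### The arm

A 6-joint arm with a two-finger parallel gripper is mounted at the origin on a cart in front of the work surface, level with it; the furniture and walls round the work are solid. World frame = base frame: x ahead of the robot, y to its left, z up, the work surface at z = 0. Lengths are in mm, angles in rad, forces in N, time in s.
With the tool pointing down it reaches from about 350 to 975 mm from the base axis. Payload 17.4 kg.
Tool frame: the origin (TCP) lies at the very end of the fingers, on their centre line; the grasp point (between the pads) lies 19 mm behind it (manip.grasp_offset is the distance from the TCP to the grasp point, in mm); z points along the fingers, y is the line along which they close (so a half turn about z gives the same grasp; the last joint's range is limited). The gripper opens to 85 mm and grips with 20 to 120 N. Pads are 22 mm wide; open, the fingers measure 114 mm over their backs; the gripper's body (76 mm by 85 mm) begins 54 mm behind the grasp point. The pads swing forward as they close: fully open they stand 13 mm farther back than shut.
Start: joints at [-1.255, 0.116, 1.442, -0, 1.584, -0.038], TCP at [233.855, -633.202, 231.303] pointing down, gripper open.
Joint ranges: [-2.83, 2.83], [-0.83, 2.19], [0.07, 2.5], [-1.14, 4.28], [0.01, 3], [-2.97, 2.97]. Speed limits (rad/s): [1.89, 1.89, 2.22, 3.14, 3.14, 3.14].

### API

Orientations are given as [roll, pitch, yaw] about the fixed x, y, z axes, in that order (R = Rz(yaw) Ry(pitch) Rx(roll)).
In Python, from cell import manip gives the robot as it stands. The module is installed in compiled form; this text tells all that it offers.
- The arm moves only by the tool jog_arm, never from a script. Its argument "commands" is a list that holds one entry, the list of rows, each a list of 7 numbers: the shift along the tool's x, y, z each as a share of 0.2 m, from -1 to 1, then the turn, a rotation vector about the tool's x, y, z each as a share of 360 degrees, from -1 to 1, then the opening, from 0 (shut) to 1 (fully open). In form: [[[x, y, z, wx, wy, wz, jaw], ...]]. A call has 1 to 10 rows; each row is the pose to reach, as a shift and turn from the pose commanded when the call began, along the tool's axes at that moment, turning the shorter way round; what a row does not reach only later rows make up. A row lasts 1/10 s, in which the tool goes at most 50 mm and 8.59 degrees, less where a joint would pass 70% of its speed; a pose out of reach is approached as far as the arm can. A call with a number of a shift or a turn outside -1 to 1 is refused whole. A call with a gripper value outside its range is refused whole. The fingers move at their own pace and stop on an object; the grip force is fixed at half the most. Time passes only in rows, so rows that repeat a pose let the fingers close. It gives the time, the measured TCP pose, the force, the opening and the grip force at its end, in the units of the state.
- manip.sense(): the state, without advancing time (a new reading comes with each control period).
- manip.snapshot(name): name is "scene" or "side" or "wrist"; returns a dict with "color" (400x640x3 uint8, red, green, blue), "depth" (400x640 float32, mm along the optical axis (not along the pixel's ray), 0 where there is no reading), "fx", "fy", "cx", "cy" (pixels), "extrinsics" (4x4, takes a point from world to camera coordinates). Camera axes: x right, y down, z forward; pixel columns grow to the right and rows downward; lengths in mm; the calibration is good to about 2 mm. A picture is of the moment at which its call begins.
- manip.finish_job(): hands the job in; it is judged then, once.
The state is a dict: "t": time; "qpos": joint angles; "qvel": joint speeds; "tau": joint torques, N m; "tcp_pos": TCP position; "orientation": TCP orientation; "ft_force": force on the tool from outside, world axes, zero at the start; "ft_torque": the same for the moment, N m; "gripper_width": opening from 0.0 (shut) to 1.0 (fully open); "finger_force": force on a finger pad.
Only numpy, scipy, OpenCV 4.12 (cv2) and the standard library are available. Lean on these libraries where they do the work, as an engineer would, in place of code of your own. Each camera call takes 0.05 s, during which the arm holds its last target. There are 200 camera calls.

## Working session

There is one attempt and no reset: what is moved stays moved. The work goes in short steps, Python scripts to look and compute and a tool call to move; the robot and the scene stay as the last step left them, time stands still between calls to the robot, and variables do not carry over. Pictures are saved under pics/ and viewed, at most 13 in all, crops included, and the job is handed in when it is done.

Besides the shell and the picture viewer there is one more tool, called in YAML: its name, and indented under it one key for each argument. jog_arm: Moves the arm, as the interface text tells. Its arguments: {"type":"object","properties":{"commands":{"type":"array"}},"required":["commands"]}

```bash
mkdir -p pics
cat > h.py <<'E'
from cell import manip
import numpy as np, cv2
from scipy.spatial.transform import Rotation as R
def snap(n,name):
    s=manip.snapshot(n); cv2.imwrite(f'pics/{name}.png',s['color'][:,:,::-1]); np.savez(f'{name}.npz',**s); return s
def world(s,u,v,d=None):
    d=s['depth'][int(v),int(u)] if d is None else d
    p=np.array([(u-s['cx'])*d/s['fx'],(v-s['cy'])*d/s['fy'],d,1]); return (np.linalg.inv(s['extrinsics'])@p)[:3]
def cloud(s):
    v,u=np.indices(s['depth'].shape); d=s['depth']
    p=np.stack([(u-s['cx'])*d/s['fx'],(v-s['cy'])*d/s['fy'],d,np.ones_like(d)],-1)
    return (p@np.linalg.inv(s['extrinsics']).T)[...,:3]
E
python3 - <<'E'
from h import *
a=snap('scene','s1'); b=snap('side','d1')
print(a['extrinsics'].round(2),b['extrinsics'].round(2)); print(manip.sense())
E
```

```text
[[-7.80000e-01 -6.30000e-01 -0.00000e+00  3.55700e+02]
 [-4.90000e-01  6.10000e-01 -6.20000e-01  3.07550e+02]
 [ 3.90000e-01 -4.80000e-01 -7.80000e-01  1.27266e+03]
 [ 0.00000e+00  0.00000e+00  0.00000e+00  1.00000e+00]] [[ 9.50000e-01 -3.10000e-01  1.00000e-02 -4.86200e+02]
 [-1.70000e-01 -5.50000e-01 -8.20000e-01  1.31460e+02]
 [ 2.60000e-01  7.80000e-01 -5.70000e-01  1.43487e+03]
 [ 0.00000e+00  0.00000e+00  0.00000e+00  1.00000e+00]]
{'t': 0.1, 'qpos': array([-1.25479435e+00,  1.16468644e-01,  1.44218557e+00,  1.82947785e-05,
        1.58402108e+00, -3.77902393e-02]), 'qvel': array([ 4.45391676e-05, -1.37710895e-03,  2.78869409e-04,  4.94224420e-04,
        8.42989224e-04, -5.23179726e-04]), 'tau': array([ 1.42422527e-03, -7.33664274e+01, -6.33790255e+01, -1.25160996e-04,
        5.27150114e-03,  1.33535397e-05]), 'tcp_pos': array([ 233.80906877, -633.0323376 ,  230.62335793]), 'orientation': array([-3.14051148e+00, -5.91839017e-05,  3.53792420e-01]), 'ft_force': array([ 0.13062826, -0.47947831,  0.11296661]), 'ft_torque': array([ 0.01947707, -0.01559492, -0.02490972]), 'finger_force': 0.0, 'gripper_width': 1.0021679100489873}
```

View pics/s1.png

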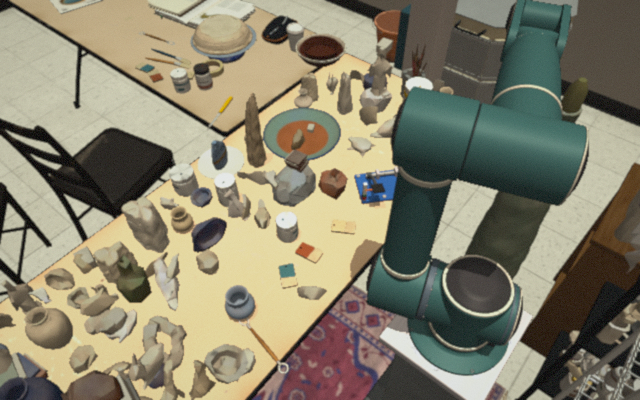

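View pics/d1.png

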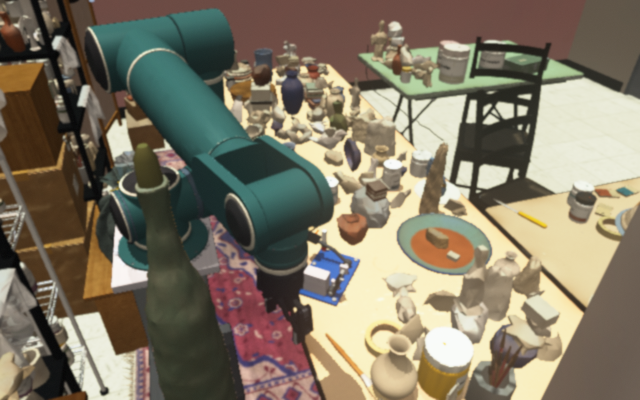

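The scene view shows the red tile at (309,252), teal (288,275), bare (343,227), the jar at (287,227), the pot at (239,303) and the jig at (377,186), partly behind the arm. The side view has the jig at (330,275), with the bed partly behind the gripper.

Run:
```python
from h import *
a=dict(np.load('s1.npz')); b=dict(np.load('d1.npz'))
for n,u,v in [('red',309,252),('redglaze',302,246),('teal',288,275),('bare',343,227),('jar',287,218),('pot',239,292),('jig',377,186)]: print(n,world(a,u,v).round(0))
P=cloud(a);c=a['color'].astype(int)
# tiles: points 5..14mm above table around red
for nm,(u,v) in dict(red=(309,252),bare=(343,227),teal=(288,275)).items():
    w=world(a,u,v); m=(abs(P[...,2]-9)<4.5)&(np.hypot(P[...,0]-w[0],P[...,1]-w[1])<60)
    q=P[m][:,:2].astype(np.float32); print(nm,m.sum(),cv2.minAreaRect(q), np.median(P[m][:,2]))
for n,s in (('scene',a),('side',b)):
    P=cloud(s);c=s['color'].astype(int)
    m=(c[...,2]>c[...,0]+60)&(c[...,2]>c[...,1]+40)&(P[...,2]>3)&(P[...,2]<18)&(abs(P[...,0]-500)<400)
    w=world(a,377,186); m&=np.hypot(P[...,0]-w[0],P[...,1]-w[1])<200
    print(n,m.sum(),cv2.minAreaRect(P[m][:,:2].astype(np.float32)),np.median(P[m][:,2]))
ca=cv2.resize(a['color'][140:300,260:420],(400,400),interpolation=2); cb=cv2.resize(b['color'][220:320,270:370],(400,400),interpolation=2)
cv2.imwrite('pics/c1.png',np.hstack([ca,cb])[:,:,::-1])
```

```text
red [466.  75.   8.]
redglaze [497.  70.   6.]
teal [460. 176.  11.]
bare [443. -65.   7.]
jar [566.  56.  76.]
pot [502. 321.  68.]
jig [ 427. -218.   79.]
red 302 ((461.169677734375, 75.64600372314453), (93.35942077636719, 71.76519012451172), 27.788759231567383) 7.7418549655516244
bare 282 ((443.4008483886719, -62.71973419189453), (106.15695190429688, 89.56922149658203), 1.712711215019226) 8.152246451190535
teal 331 ((468.1080322265625, 189.13636779785156), (75.8780746459961, 105.01465606689453), 47.706329345703125) 8.236947150272044
scene 496 ((456.8547058105469, -271.98345947265625), (135.99644470214844, 123.57400512695312), 46.35966110229492) 9.247242394197997
side 816 ((439.544677734375, -301.41851806640625), (196.47940063476562, 125.37537384033203), 48.998085021972656) 9.786678183366462
```

View pics/c1.png

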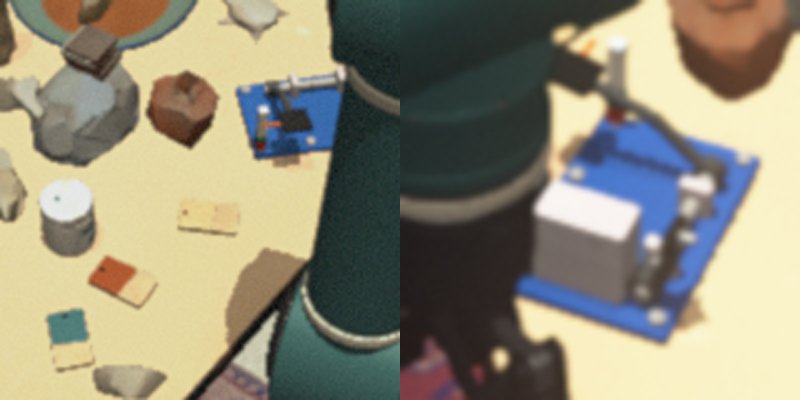

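The crop shows the tile's red glaze towards the rock, with corners near full-image pixels (302,243), (323,254), (315,262) and (296,252). On the jig, the lever pad and gauge are on the far +y side, the shaft is to the right and the bed block is nearest the side camera.

```bash
cat >> h.py <<'E'
def plane(s,u,v,z):
    M=np.linalg.inv(s['extrinsics']); d=M[:3,:3]@[(u-s['cx'])/s['fx'],(v-s['cy'])/s['fy'],1]; o=M[:3,3]
    return o+d*(z-o[2])/d[2]
def rel(pos,yaw,p0=None,e0=None):
    st=manip.sense(); p0=st['tcp_pos'] if p0 is None else np.array(p0); e0=st['orientation'] if e0 is None else e0
    A=R.from_euler('xyz',e0); d=A.inv().apply(np.array(pos)-p0)/200
    t=(A.inv()*R.from_euler('xyz',[np.pi,0,yaw])).as_rotvec()/(2*np.pi)
    print('t',st['t'],'shift',d.round(3),'turn',t.round(4))
E
python3 - <<'E'
from h import *
a=dict(np.load('s1.npz'))
c=np.array([plane(a,u,v,8)[:2] for u,v in [(302,243),(322.8,254.4),(315.2,262.4),(296,252)]])
print(c.round(0),c.mean(0)); print([np.linalg.norm(c[i]-c[i-1]).round() for i in range(4)])
x=c[[0,3]].mean(0)-c[[1,2]].mean(0); print(np.degrees(np.arctan2(x[1],x[0])))
c0=c.mean(0)
rel([c0[0],c0[1],200],0)
E
```

```text
[[504.  63.]
 [428.  55.]
 [427.  91.]
 [496.  99.]] [463.72954537  77.16305493]
[np.float64(37.0), np.float64(77.0), np.float64(36.0), np.float64(70.0)]
6.19699123388397
t 0.1 shift [ 2.309 -2.933  0.156] turn [-0.0002  0.      0.0563]
```

jog_arm:
  commands:
    - [[0.77,-0.98,0,0,0,0.02,1],[0.77,-0.98,0,0,0,0.02,1],[0.77,-0.98,0,0,0,0.02,1],[0.77,-0.98,0,0,0,0.02,1],[0.77,-0.98,0,0,0,0.02,1],[0.77,-0.98,0,0,0,0.02,1]]

```text
t: 0.7
tcp_pos: [311.6, -392.1, 231.8]
orientation: [3.141, -0.001, 0.232]
ft_force: [0.4, -0.9, 0.3]
gripper_width: 0.997
finger_force: 0.0
```

jog_arm:
  commands:
    - [[0.64,-1,0,0,0,0.02,1],[0.64,-1,0,0,0,0.02,1],[0.64,-1,0,0,0,0.02,1],[0.64,-1,0,0,0,0.02,1],[0.64,-1,0,0,0,0.02,1],[0.64,-1,0,0,0,0.02,1]]

```text
t: 1.3
tcp_pos: [390.8, -169.1, 231.4]
orientation: [-3.141, -0.001, 0.107]
ft_force: [-0.5, -0.3, -0.0]
gripper_width: 0.999
finger_force: 0.0
```

Run:
```python
from h import *
rel([464,60,200],0.1)
```

```text
t 1.3 shift [ 0.486 -1.1    0.158] turn [-0.0001 -0.0001  0.0011]
```

jog_arm:
  commands:
    - [[0.48,-1,0.15,0,0,0,1],[0.48,-1,0.15,0,0,0,1],[0.48,-1,0.15,0,0,0,1],[0.48,-1,0.15,0,0,0,1],[0.48,-1,0.15,0,0,0,1],[0.48,-1,0.15,0,0,0,1],[0.48,-1,0.15,0,0,0,1]]

```text
t: 2.0
tcp_pos: [465.0, 36.0, 201.0]
orientation: [3.141, 0.001, 0.103]
ft_force: [-0.4, -0.6, 0.8]
gripper_width: 0.996
finger_force: 0.0
```

Run:
```python
from h import *
w=snap('wrist','w2'); a=snap('scene','s2'); b=snap('side','d2')
print(np.linalg.inv(w['extrinsics']).round(2))
ca=cv2.resize(a['color'][155:225,340:420],(400,350),interpolation=2); cb=cv2.resize(b['color'][225:312,280:380],(400,350),interpolation=2)
m=np.vstack([np.hstack([ca,cb]),cv2.resize(w['color'],(400,250))[:, :].repeat(1,1) if 0 else np.hstack([cv2.resize(w['color'],(400,250)),np.zeros((250,400,3),np.uint8)])])
cv2.imwrite('pics/c2.png',m[:,:,::-1])
for n,s in (('scene',a),('side',b)):
    P=cloud(s);c=s['color'].astype(int)
    m=(c[...,2]>c[...,0]+60)&(c[...,2]>c[...,1]+40)&(P[...,2]>5)&(P[...,2]<15)&(np.hypot(P[...,0]-440,P[...,1]+300)<150)
    print(n,m.sum(),cv2.minAreaRect(P[m][:,:2].astype(np.float32)),np.median(P[m][:,2]))
P=cloud(w);c=w['color'].astype(int)
m=(c[...,0]>c[...,2]+70)&(P[...,2]>4)&(P[...,2]<15)&(np.hypot(P[...,0]-464,P[...,1]-77)<70)
print('redglaze',m.sum(),cv2.minAreaRect(P[m][:,:2].astype(np.float32)))
m=(P[...,2]>4.5)&(P[...,2]<15)&(np.hypot(P[...,0]-464,P[...,1]-77)<60)
print('tile',m.sum(),cv2.minAreaRect(P[m][:,:2].astype(np.float32)))
```

```text
[[ 1.0000e-01 -9.5000e-01 -2.9000e-01  5.3778e+02]
 [-9.9000e-01 -1.0000e-01 -3.0000e-02  4.2290e+01]
 [ 0.0000e+00  2.9000e-01 -9.6000e-01  3.4419e+02]
 [ 0.0000e+00  0.0000e+00  0.0000e+00  1.0000e+00]]
scene 223 ((448.1658020019531, -229.61517333984375), (147.46127319335938, 87.93606567382812), 1.7803584337234497) 9.242933535010025
side 777 ((440.93475341796875, -300.9556884765625), (199.26815795898438, 124.5218505859375), 48.27983856201172) 10.041557995624203
redglaze 1460 ((465.110595703125, 93.31805419921875), (74.46727752685547, 89.40877532958984), 10.493279457092285)
tile 3103 ((465.4051208496094, 91.07351684570312), (75.31011962890625, 85.00631713867188), 9.341389656066895)
```

View pics/c2.png

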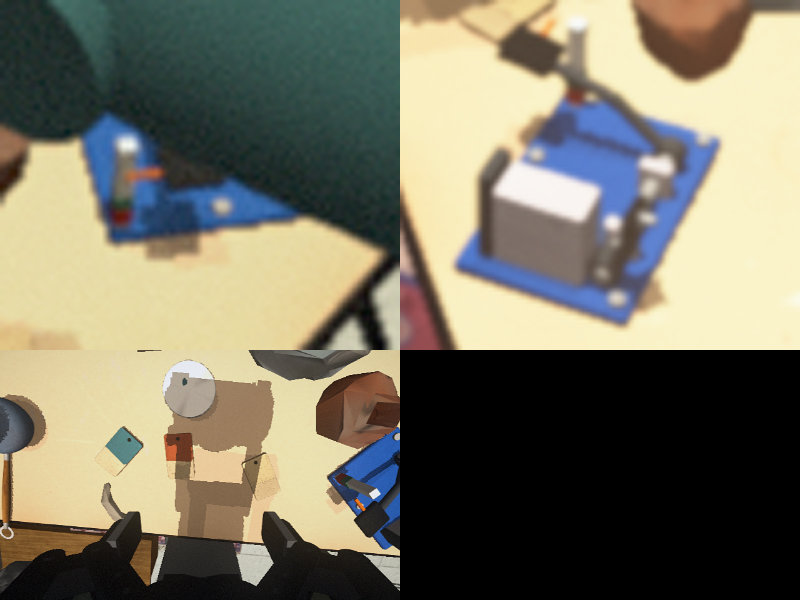

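The wrist view shows the red tile's glaze at about (180,450) in its 400-wide inset, with its bare end towards the gripper. The side view shows the bed block, a dark fence on its left, and the jaw and shaft to the right.

Run:
```python
from h import *
w=dict(np.load('w2.npz')); hsv=cv2.cvtColor(w['color'],cv2.COLOR_RGB2HSV)
m=((hsv[...,0]<13)&(hsv[...,1]>150)).astype(np.uint8); m[:, :240]=0; m[:,330:]=0; m[:110]=0; m[215:]=0
n,l,st,ce=cv2.connectedComponentsWithStats(m); k=1+np.argmax(st[1:,4]); print(st[k])
v,u=np.nonzero(l==k); q=np.array([plane(w,a,b,9)[:2] for a,b in zip(u,v)],np.float32)
r=cv2.minAreaRect(q); print(r); B=cv2.boxPoints(r); print(B.round(0))
im=cv2.resize(w['color'][115:225,230:340],(440,440),interpolation=2)
P=cloud(dict(np.load('d2.npz'))); d=dict(np.load('d2.npz'))
im2=cv2.resize(w['color'][120:330,500:640],(360,540),interpolation=2)
cv2.imwrite('pics/c3.png',np.hstack([np.vstack([im,np.zeros((100,440,3),np.uint8)]),im2])[:,:,::-1])
# bed top
c=(abs(P[...,2]-74)<5)&(np.hypot(P[...,0]-440,P[...,1]+300)<150)
M=c.astype(np.uint8); n,l,st,ce=cv2.connectedComponentsWithStats(M)
for k in range(1,n):
    if st[k,4]>15: q=P[l==k]; print(st[k],cv2.minAreaRect(q[:,:2].astype(np.float32)),np.median(q,0).round(0))
```

```text
[ 263  133   46   45 1817]
((483.1695251464844, 73.85717010498047), (45.38447189331055, 43.97791290283203), 9.397265434265137)
[[457.  92.]
 [464.  48.]
 [509.  56.]
 [502.  99.]]
[338 225  12   6  31] ((528.14453125, -186.4649200439453), (11.714557647705078, 37.358699798583984), 43.474098205566406) [ 531. -189.   71.]
[317 241  11   5  24] ((442.10943603515625, -238.31838989257812), (11.708626747131348, 30.337383270263672), 64.08374786376953) [ 441. -235.   73.]
[299 266  31  15 260] ((384.385498046875, -344.8834228515625), (36.80755615234375, 77.9805908203125), 49.07978439331055) [ 386. -347.   74.]
[334 275  10   9  32] ((438.5158996582031, -395.47900390625), (34.040992736816406, 16.243289947509766), 34.98526382446289) [ 438. -397.   76.]
```

View pics/c3.png

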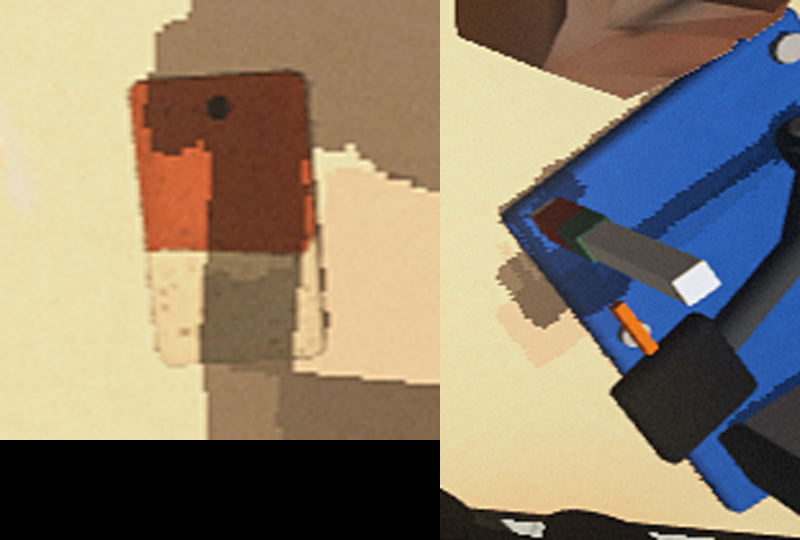

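Run:
```python
from h import *
w=dict(np.load('w2.npz'))
c=np.array([plane(w,230+a/4,115+b/4,8)[:2] for a,b in [(132,82),(302,72),(327,355),(160,365)]]); print(c.round(0),c.mean(0))
rel([468.5,71.4,20],0.164)
```

```text
[[502.  98.]
 [508.  56.]
 [435.  43.]
 [428.  87.]] [468.24107317  70.97958295]
t 2.15 shift [ 0.036 -0.178  0.908] turn [ 0.   -0.   -0.01]
```

jog_arm:
  commands:
    - [[0.036,-0.178,0.2,0,0,-0.01,0.7],[0.036,-0.178,0.45,0,0,-0.01,0.7],[0.036,-0.178,0.7,0,0,-0.01,0.7],[0.036,-0.178,0.9,0,0,-0.01,0.7],[0.036,-0.178,0.97,0,0,-0.01,0.7],[0.036,-0.178,0.98,0,0,-0.01,0.7],[0.036,-0.178,0.98,0,0,-0.01,0.7]]

```text
t: 2.85
tcp_pos: [469.5, 72.3, 7.2]
orientation: [3.141, -0.002, 0.165]
ft_force: [-0.1, -0.1, 1.0]
gripper_width: 0.699
finger_force: 0.0
```

Run:
```python
from h import *
w=snap('wrist','w3'); rel([468.5,71.4,0],0.164)
cv2.imwrite('pics/c4.png',cv2.resize(w['color'],(800,500))[:,:,::-1])
```

```text
t 2.9 shift [-0.007  0.004  0.038] turn [ 0.     -0.0005  0.0001]
```

View pics/c4.png

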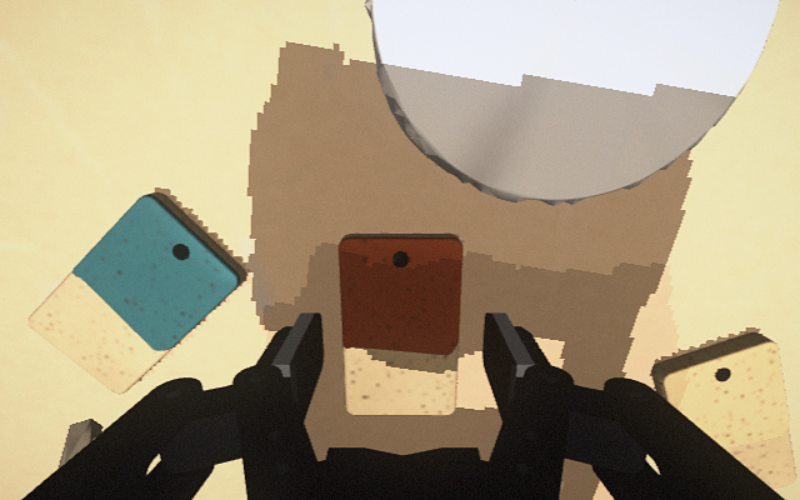

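The tile sits centred and square between the pads (x 340–460, pads at 300 and 500), so I'll go down the last few mm and check for contact.

jog_arm:
  commands:
    - [[0,0,0.02,0,0,0,0.7],[0,0,0.035,0,0,0,0.7],[0,0,0.035,0,0,0,0.7]]

```text
t: 3.2
tcp_pos: [468.5, 72.7, -1.5]
orientation: [3.142, -0.0, 0.165]
ft_force: [0.2, -0.3, -0.9]
gripper_width: 0.699
finger_force: 0.0
```

jog_arm:
  commands:
    - [[0,0,0.006,0,0,0,0.6],[0,0,0.006,0,0,0,0.4],[0,0,0.006,0,0,0,0.3],[0,0,0.006,0,0,0,0.3],[0,0,0.006,0,0,0,0.3]]

```text
t: 3.7
tcp_pos: [469.2, 72.8, -1.8]
orientation: [3.142, -0.002, 0.165]
ft_force: [-1.5, -0.9, 9.3]
gripper_width: 0.502
finger_force: 66.4
```

jog_arm:
  commands:
    - [[0,0,-0.1,0,0,0,0.3],[0,0,-0.35,0,0,0,0.3],[0,0,-0.6,0,0,0,0.3],[0,0.2,-0.8,0,0,0.02,0.3],[0,0.5,-0.8,0,0,0.04,0.3],[0,0.7,-0.8,0,0,0.06,0.3],[0,0.9,-0.8,0,0,0.08,0.3],[0,1,-0.8,0,0,0.1,0.3]]

```text
t: 4.5
tcp_pos: [501.4, -127.7, 157.2]
orientation: [3.141, -0.0, -0.47]
ft_force: [1.2, 0.2, -0.4]
gripper_width: 0.507
finger_force: 61.3
```

Run:
```python
from h import *
rel([397,-356,150],-0.72)
```

```text
t 4.5 shift [0.052 1.254 0.037] turn [ 0.0001 -0.0001  0.0397]
```

jog_arm:
  commands:
    - [[0,0.25,0,0,0,0.02,0.3],[0,0.5,0,0,0,0.04,0.3],[-0.05,0.75,0,0,0,0.04,0.3],[-0.1,0.9,0,0,0,0.04,0.3],[-0.15,1,0,0,0,0.04,0.3],[-0.15,1,0,0,0,0.04,0.3],[-0.15,1,0,0,0,0.04,0.3]]

```text
t: 5.2
tcp_pos: [385.1, -290.2, 157.2]
orientation: [-3.141, -0.0, -0.715]
ft_force: [0.9, 0.9, -0.9]
gripper_width: 0.504
finger_force: 61.3
```

Run:
```python
from h import *
w=snap('wrist','w4')
cv2.imwrite('pics/c5.png',cv2.resize(w['color'],(800,500))[:,:,::-1])
rel([397,-356,150],-0.72); rel([397,-356,90],-0.72)
P=cloud(w); 
for lo,hi in ((7,13),(71,77)):
    m=(P[...,2]>lo)&(P[...,2]<hi)&(np.hypot(P[...,0]-440,P[...,1]+300)<150)
    c=w['color'].astype(int)
    if lo==7: m&=(c[...,2]>c[...,0]+40)
    print(lo,m.sum(),cv2.minAreaRect(P[m][:,:2].astype(np.float32)))
```

```text
t 5.25 shift [0.26  0.212 0.036] turn [-0.     -0.      0.0009]
t 5.25 shift [0.26  0.212 0.336] turn [-0.     -0.      0.0009]
7 19795 ((441.0195617675781, -300.60186767578125), (194.89340209960938, 128.62908935546875), 48.75729751586914)
71 5865 ((460.54571533203125, -276.75341796875), (237.9922637939453, 111.52743530273438), 57.029178619384766)
```

View pics/c5.png

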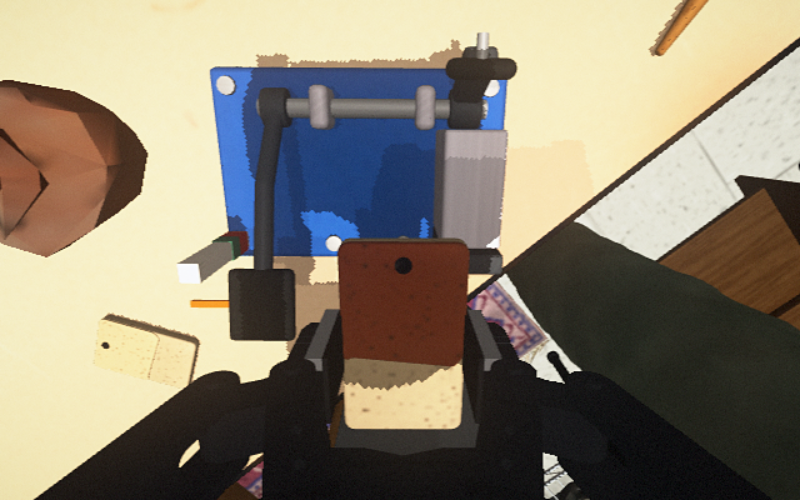

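The whole jig shows: bed block at (475,190), dark fence at its lower edge (480,262), jaw roll at (480,68), lever pad at (262,303) and gauge top at (190,272). The tile is square in the grip. I'll measure these in the jig frame.

Run:
```python
from h import *
w=dict(np.load('w4.npz')); P=cloud(w); C=np.array([441,-300.7]); y=-0.721
Rm=np.array([[np.cos(y),np.sin(y)],[-np.sin(y),np.cos(y)]])
Q=(P[...,:2]-C)@Rm.T; z=P[...,2]
def q(n,m): print(n,m.sum(),np.percentile(Q[m],[2,50,98],axis=0).round(1).tolist(),np.median(z[m]).round(1))
V,U=np.indices(z.shape); box=lambda a,b,c,d:(U>=a*.8)&(U<=b*.8)&(V>=c*.8)&(V<=d*.8)
q('bed',box(425,512,120,250)&(abs(z-74)<4)); q('jaw',box(440,520,55,85)&(z>60)); q('pad',box(220,300,262,345)&(abs(z-84)<14)); q('gauge',box(175,203,258,285)&(abs(z-86)<4)); q('fence',box(470,505,248,275)&(z>60))
q('shaft',box(330,410,95,120)&(z>20)); q('bedrow',box(425,512,160,220)&(abs(z-74)<4))
print(cv2.minAreaRect(P[box(425,512,120,250)&(abs(z-74)<4)][:,:2].astype(np.float32)))
# tile in hand
m=box(335,470,235,435)&(abs(z-165)<12); print('tile',m.sum(),cv2.minAreaRect(P[m][:,:2].astype(np.float32)),np.median(z[m]), P[m].mean(0))
j=lambda a,b:(C+Rm.T@[a,b]).round(1); print(j(-20,-75))
```

```text
bed 4581 [[-38.0, -84.5], [-3.9, -68.8], [24.8, -52.0]] 74.6
jaw 1087 [[50.1, -84.3], [54.5, -67.8], [61.0, -51.8]] 80.0
pad 3181 [[-90.4, 32.7], [-70.2, 50.4], [-50.4, 69.2]] 84.3
gauge 352 [[-56.7, 82.1], [-50.3, 87.2], [-45.1, 93.8]] 86.5
fence 542 [[-51.6, -84.7], [-43.9, -75.8], [-39.7, -67.1]] 84.2
shaft 1052 [[32.8, -33.1], [38.1, -8.6], [44.1, 15.8]] 27.6
bedrow 2412 [[-22.6, -84.4], [-6.0, -68.1], [9.9, -52.0]] 74.6
((390.2339782714844, -347.46612548828125), (34.328800201416016, 66.68280792236328), 48.74135208129883)
tile 15318 ((385.269775390625, -291.51470947265625), (48.78597640991211, 75.24343872070312), 49.15481948852539) 168.7980306570525 [ 388.08911523 -294.16068004  168.78306246]
[ 376.5 -343.8]
```

Run:
```python
from h import *
rel([397.6,-354,100],-0.721); print(manip.sense()['tcp_pos'])
```

```text
t 5.25 shift [0.256 0.203 0.286] turn [-0.    -0.     0.001]
[ 385.47527189 -289.87051726  157.16786802]
```

jog_arm:
  commands:
    - [[0.13,0.1,0.1,0,0,0.001,0.3],[0.256,0.205,0.2,0,0,0.001,0.3],[0.256,0.205,0.286,0,0,0.001,0.3],[0.256,0.205,0.35,0,0,0.001,0.3],[0.256,0.205,0.36,0,0,0.001,0.3],[0.256,0.205,0.36,0,0,0.001,0.3]]

```text
t: 5.85
tcp_pos: [397.4, -353.9, 85.3]
orientation: [-3.142, 0.0, -0.719]
ft_force: [-0.5, 0.5, 0.3]
gripper_width: 0.506
finger_force: 61.3
```

Run:
```python
from h import *
w=snap('wrist','w5'); b=snap('side','d5')
cv2.imwrite('pics/c6.png',np.vstack([cv2.resize(w['color'],(800,500))[150:450],cv2.resize(b['color'][230:312,280:400],(440,300),interpolation=2)[:, :].copy() if 0 else np.hstack([cv2.resize(b['color'][230:312,280:400],(440,300),interpolation=2),np.zeros((300,360,3),np.uint8)])])[:,:,::-1])
rel([397.6,-354,72.5],-0.721); P=cloud(w); z=P[...,2]
V,U=np.indices(z.shape); C=np.array([398.3,-354.7]); y=-.721
Rm=np.array([[np.cos(y),np.sin(y)],[-np.sin(y),np.cos(y)]]); Q=(P[...,:2]-C)@Rm.T
m=(abs(z-93)<4)&(abs(Q[...,1])<40)&(abs(Q[...,0])<43); print('tile',m.sum(),cv2.minAreaRect(Q[m].astype(np.float32)),np.percentile(Q[m],[1,99],axis=0),np.median(z[m]))
```

```text
t 5.95 shift [-0.001 -0.002  0.069] turn [ 0.     -0.0002  0.0002]
tile 8383 ((-0.3179664611816406, -0.78228759765625), (68.0755386352539, 75.62848663330078), 89.33037567138672) [[-36.64070824 -23.494473  ]
 [ 36.99109826  21.40520954]] 96.43893312399737
```

View pics/c6.png

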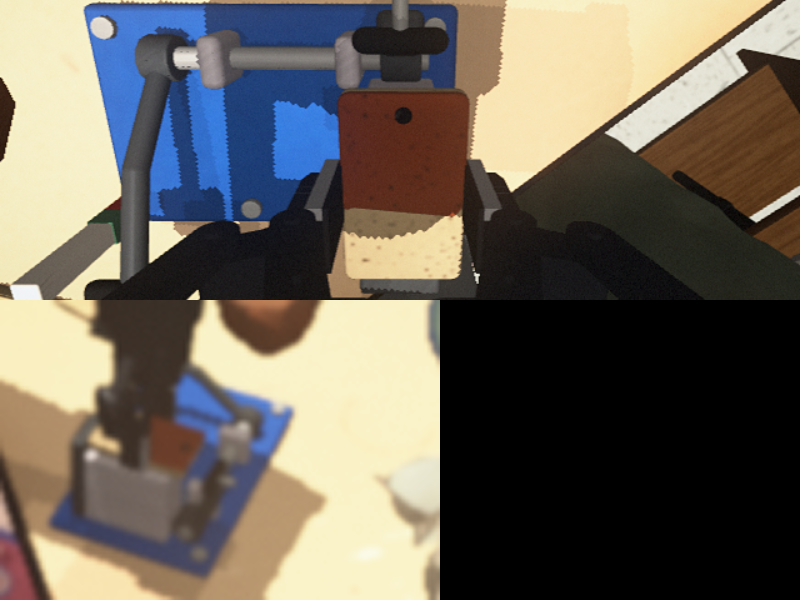

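The tile is centred over the bed between the jaw (400,40) and fence, within about 1 mm. I'll lower it.

jog_arm:
  commands:
    - [[0,0,0.03,0,0,0,0.3],[0,0,0.05,0,0,0,0.3],[0,0,0.06,0,0,0,0.3],[0,0,0.06,0,0,0,0.3]]

```text
t: 6.35
tcp_pos: [396.8, -354.5, 72.7]
orientation: [-3.142, 0.001, -0.721]
ft_force: [-0.2, 0.2, -0.0]
gripper_width: 0.501
finger_force: 61.3
```

jog_arm:
  commands:
    - [[0,0,0.005,0,0,0,0.3],[0,0,0.007,0,0,0,0.3],[0,0,0.007,0,0,0,0.3]]

```text
t: 6.65
tcp_pos: [397.0, -354.7, 72.1]
orientation: [3.142, -0.0, -0.721]
ft_force: [-1.2, 1.4, 4.7]
gripper_width: 0.503
finger_force: 61.8
```

Touching the bed at 4.7 N. I'll release, rise and look.

jog_arm:
  commands:
    - [[0,0,0,0,0,0,0.6],[0,0,0,0,0,0,0.7],[0,0,0,0,0,0,0.7],[0,0,-0.05,0,0,0,0.7],[0,0,-0.2,0,0,0,0.7],[-0.1,0,-0.35,0,0,0,0.7],[-0.25,0,-0.4,0,0,0,0.7],[-0.35,-0.2,-0.4,0,0,0,0.3],[-0.35,-0.3,-0.4,0,0,0,0],[-0.35,-0.3,-0.4,0,0,0,0]]

```text
t: 7.65
tcp_pos: [384.9, -261.9, 152.9]
orientation: [-3.141, -0.002, -0.719]
ft_force: [-0.3, -0.1, -0.4]
gripper_width: 0.195
finger_force: 0.0
```

Run:
```python
from h import *
w=snap('wrist','w6')
cv2.imwrite('pics/c7.png',cv2.resize(w['color'],(800,500))[:,:,::-1])
P=cloud(w); z=P[...,2]; C=np.array([398.3,-354.7]); y=-.721
Rm=np.array([[np.cos(y),np.sin(y)],[-np.sin(y),np.cos(y)]]); Q=(P[...,:2]-C)@Rm.T
m=(abs(z-83)<4)&(abs(Q[...,1])<28)&(abs(Q[...,0])<41); print('tile',m.sum(),cv2.minAreaRect(Q[m].astype(np.float32)),np.percentile(Q[m],[1,99],axis=0),np.median(z[m]))
V,U=np.indices(z.shape); m=(abs(z-84)<12)&(abs(Q[...,1]-119)<24)&(abs(Q[...,0]+74)<30); print('pad',m.sum(),np.percentile(P[m],[2,50,98],axis=0).round(0),np.percentile(Q[m],[2,50,98],axis=0).round(0))
print((C+Rm.T@[-74,119]).round(1)); rel([424,-212,110],-.721)
```

```text
tile 9051 ((-0.14020919799804688, -1.7784233093261719), (45.42011260986328, 74.77662658691406), 89.945068359375) [[-36.52580946 -23.44466191]
 [ 36.4401867   20.55258861]] 83.69731109281426
pad 3575 [[ 399. -238.   75.]
 [ 422. -217.   84.]
 [ 444. -194.   89.]] [[-94. 102.]
 [-73. 119.]
 [-47. 138.]]
[ 421.3 -216.5]
t 7.7 shift [-0.018 -0.321  0.213] turn [-0.     -0.0002  0.0004]
```

View pics/c7.png

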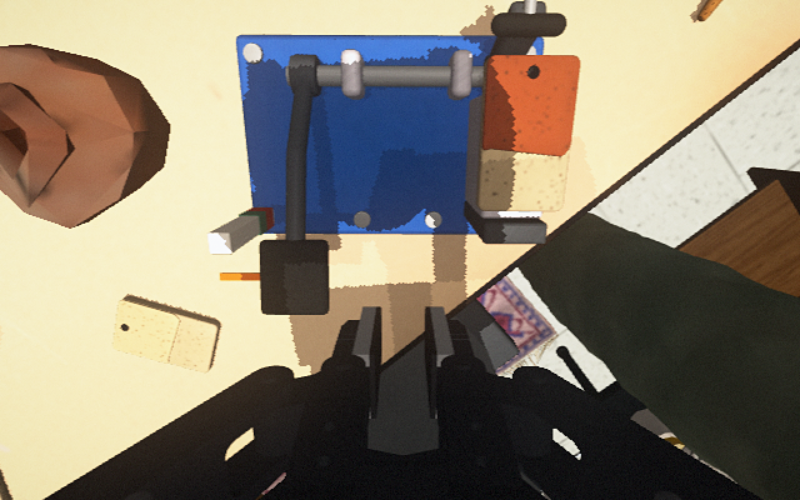

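The tile lies squarely on the bed at (530,130), within 2 mm of its place, and the gripper is clear. The lever pad is at (295,277). Next I'll move above the pad with the fingers shut.

Run:
```python
from h import *
rel([421,-215.8,100],-.721)
```

```text
t 7.7 shift [-0.017 -0.297  0.263] turn [-0.     -0.0002  0.0004]
```

jog_arm:
  commands:
    - [[-0.017,-0.2,0,0,0,0,0],[-0.017,-0.297,0.1,0,0,0,0],[-0.017,-0.297,0.22,0,0,0,0],[-0.017,-0.297,0.263,0,0,0,0],[-0.017,-0.297,0.263,0,0,0,0],[-0.017,-0.297,0.263,0,0,0,0]]

```text
t: 8.3
tcp_pos: [420.6, -217.2, 100.1]
orientation: [-3.142, -0.001, -0.722]
ft_force: [-0.6, 0.1, 0.1]
gripper_width: -0.001
finger_force: 0.0
```

Run:
```python
from h import *
w=snap('wrist','w7')
cv2.imwrite('pics/c8.png',cv2.resize(w['color'],(800,500))[:,:,::-1])
rel([421,-215.8,84],-.721)
```

```text
t 8.35 shift [-0.004 -0.006  0.082] turn [-0.     -0.0002 -0.0001]
```

View pics/c8.png

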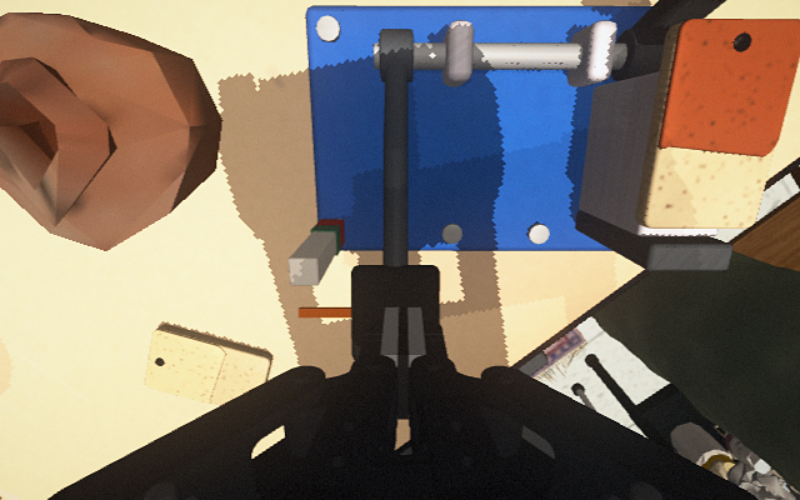

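The shut fingertips (402,350) sit over the middle of the pad (396,320). The orange pointer is at (325,312) beside the gauge post. Pressing now, stopping short of the green to check.

jog_arm:
  commands:
    - [[0,-0.004,0.06,0,0,0,0],[-0.005,-0.004,0.1,0,0,0,0],[-0.02,-0.004,0.14,0,0,0,0],[-0.035,-0.004,0.18,0,0,0,0],[-0.05,-0.004,0.22,0,0,0,0],[-0.06,-0.004,0.25,0,0,0,0],[-0.06,-0.004,0.25,0,0,0,0],[-0.06,-0.004,0.25,0,0,0,0]]

```text
t: 9.15
tcp_pos: [412.3, -208.2, 49.2]
orientation: [3.142, -0.001, -0.721]
ft_force: [-0.2, -0.5, 7.9]
gripper_width: 0.004
finger_force: 3.9
```

```bash
cat >> h.py <<'E'
def ptr(name):
    w=snap('wrist',name); b=snap('side','d'+name); P=cloud(w); z=P[...,2]; C=np.array([441,-300.7]); y=-.721
    Rm=np.array([[np.cos(y),np.sin(y)],[-np.sin(y),np.cos(y)]]); Q=(P[...,:2]-C)@Rm.T
    h=cv2.cvtColor(w['color'],cv2.COLOR_RGB2HSV)
    m=(h[...,0]<18)&(h[...,1]>170)&(Q[...,1]>66)&(Q[...,1]<96)&(abs(Q[...,0]+75)<35)&(z>12)
    print('ptr',m.sum(),np.percentile(Q[m],[5,50,95],axis=0).round(1).tolist(),np.percentile(z[m],[5,50,95]).round(1))
    m=(abs(Q[...,0]+10)<6)&(abs(Q[...,1]-50.6)<15)&(z>14)  # lever arm
    if m.any(): print('arm z at jig x=-10',np.percentile(z[m],[50,95]))
    C2=np.array([398.3,-354.7]); T=(P[...,:2]-C2)@Rm.T; m=(abs(z-83)<4)&(abs(T[...,1])<28)&(abs(T[...,0])<45)
    print('tile',m.sum(),np.percentile(T[m],[1,99],axis=0).round(1).tolist()); print(manip.sense()['tcp_pos'],manip.sense()['ft_force'])
    return w,b
E
python3 - <<'E'
from h import *
w=dict(np.load('w7.npz'))
ptr('w8')
E
```

```text
ptr 611 [[-86.0, 72.5], [-82.6, 83.0], [-44.6, 92.9]] [18.4 44.  45.3]
arm z at jig x=-10 [192.61077875 192.61077875]
tile 4203 [[-44.6, 9.9], [8.8, 21.8]]
[ 412.35482145 -208.19789361   49.34344477] [-0.43467823 -0.95974213  8.05858021]
```

Run:
```python
from h import *
C=np.array([441,-300.7]); y=-.721
Rm=np.array([[np.cos(y),np.sin(y)],[-np.sin(y),np.cos(y)]])
for n in ('w4','w6','w7','w8'):
    w=dict(np.load(n+'.npz')); P=cloud(w); z=P[...,2]; Q=(P[...,:2]-C)@Rm.T
    h=cv2.cvtColor(w['color'],cv2.COLOR_RGB2HSV); g=(Q[...,1]>70)&(Q[...,1]<98)&(abs(Q[...,0]+65)<32)&(z>12)
    for nm,m in (('orange',g&(h[...,0]<18)&(h[...,1]>150)&(Q[...,0]<-62)),('green',g&(h[...,0]>50)&(h[...,0]<90)&(h[...,1]>110)&(Q[...,0]>-62)),('red',g&((h[...,0]<8)|(h[...,0]>172))&(h[...,1]>120)&(Q[...,0]>-62))):
        if m.sum()>3: print(n,nm,m.sum(),np.percentile(Q[m],[5,50,95],axis=0)[:,0].round(1),np.percentile(z[m],[3,50,97]).round(1))
w=dict(np.load('w8.npz')); b=dict(np.load('dw8.npz'))
cv2.imwrite('pics/c9.png',np.hstack([cv2.resize(w['color'][150:330,160:360],(420,378),interpolation=2),cv2.resize(b['color'][220:290,290:360],(378,378),interpolation=2)])[:,:,::-1])
```

```text
w4 orange 172 [-73.7 -71.8 -70.2] [78.3 80.2 81.3]
w4 red 139 [-55.7 -46.3 -44.4] [14.6 22.7 28.5]
w6 orange 165 [-73.5 -71.7 -70.2] [77.7 80.2 81.6]
w6 red 117 [-55.9 -46.8 -44.5] [16.4 22.7 28.6]
w7 orange 340 [-73.7 -71.7 -70.2] [78.3 80.3 81.6]
w7 red 118 [-54.8 -44.7 -44.4] [16.7 23.3 28.9]
w8 orange 457 [-86.2 -83.6 -81.9] [42.4 44.4 45.5]
w8 red 232 [-55.9 -44.8 -44.5] [15.6 22.2 28.9]
```

View pics/c9.png

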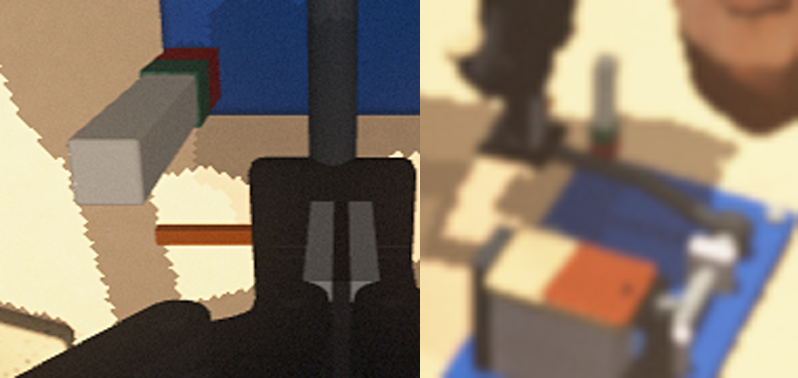

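The pointer is at about 0.30 rad (pointer height 44 mm; the green spans about 30–42), and the tile is still lying on the bed. I'll press 8 mm more.

jog_arm:
  commands:
    - [[-0.004,0,0.012,0,0,0,0],[-0.008,0,0.025,0,0,0,0],[-0.013,0,0.039,0,0,0,0],[-0.013,0,0.039,0,0,0,0],[-0.013,0,0.039,0,0,0,0]]

```text
t: 9.75
tcp_pos: [411.2, -207.1, 42.6]
orientation: [-3.141, -0.004, -0.721]
ft_force: [0.7, -3.4, 13.9]
gripper_width: -0.001
finger_force: 6.5
```

Run:
```python
from h import *
w,b=ptr('w9')
cv2.imwrite('pics/c10.png',np.hstack([cv2.resize(w['color'],(420,262))[:, :].copy(),cv2.resize(b['color'][220:290,290:360],(262,262),interpolation=2)])[:,:,::-1])
```

```text
ptr 608 [[-86.7, 72.4], [-83.4, 82.8], [-44.6, 92.8]] [18.9 36.8 38.3]
arm z at jig x=-10 [186.10310257 186.10310257]
tile 1546 [[-44.7, 15.5], [-11.6, 21.8]]
[ 411.14777548 -207.08644805   42.53043779] [ 0.85190373 -3.07839959 13.9347379 ]
```

View pics/c10.png

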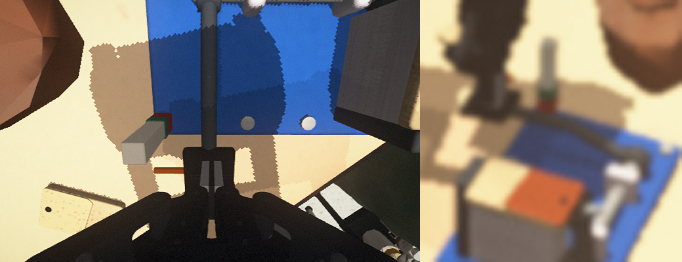

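The pointer is at about 37 mm (~0.365 rad, mid-green), and the tile is clamped against the fence. A short hold will show whether it is steady.

jog_arm:
  commands:
    - [[0,0,0,0,0,0,0],[0,0,0,0,0,0,0],[0,0,0,0,0,0,0],[0,0,0,0,0,0,0],[0,0,0,0,0,0,0],[0,0,0,0,0,0,0]]

```text
t: 10.45
tcp_pos: [411.2, -207.1, 42.6]
orientation: [-3.141, -0.004, -0.721]
ft_force: [1.9, -2.9, 14.0]
gripper_width: 0.003
finger_force: 6.6
```

Run:
```python
from h import *
ptr('w10')
P=cloud(dict(np.load('dw10.npz'))); z=P[...,2]; C=np.array([398.3,-354.7]); y=-.721
Rm=np.array([[np.cos(y),np.sin(y)],[-np.sin(y),np.cos(y)]]); T=(P[...,:2]-C)@Rm.T
m=(abs(z-83)<5)&(abs(T[...,1])<28)&(abs(T[...,0])<45); print(m.sum(),cv2.minAreaRect(T[m].astype(np.float32)),np.median(z[m]))
```

```text
ptr 613 [[-86.7, 72.5], [-83.4, 82.8], [-44.6, 92.8]] [19.  36.8 38.3]
arm z at jig x=-10 [186.09917651 186.09917651]
tile 1534 [[-44.7, 15.5], [-12.1, 21.9]]
[ 411.16825655 -207.10176521   42.53661519] [ 0.65454981 -3.39896029 13.79006567]
404 ((-0.3344459533691406, -2.4957218170166016), (89.0350341796875, 49.633663177490234), 1.4662922620773315) 82.87042335861128
```

```bash
python3 -c "
from cell import manip
print(manip.finish_job())"
```

```text
the job is handed in; nothing more can be done
None
```

The job is handed in: the red tile lies glazed side up on the bed, clamped against the fence, and the fingertips are holding the lever in mid-green (about 0.365 rad), steady at about 10.5 s on the clock.

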